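Hold an LED driver in the stall's tester

TASK

Get this LED driver ready to read on the stall's tester: first raise the tester's flat-lying display to 45 degrees, where its stiff hinge keeps it. Then bring the driver up square against the fence of the test bed and, with one diagonal push, press it firmly (about 10 N each way) against the fence and down on the bed plate at the same time; the program finishes while the arm is still holding that push. Leave the other goods on the table where they are.

Things in the scene. Friction and masses are not known exactly. Their poses are not given: they have to be found in the camera images.
- display (a joint): Hinge of the tester's display: 0 = lying flat, face up, on the grey tester case; grows as the far edge is raised, in rad (45 degrees = 0.785), up to 1.9. Stiff: stays where it is left, needs about 3 to 5 N at the tab.
- tester: The tester's grey case, fixed, 160 (x) x 210 (y) x 34 mm high, origin at table height under its centre. x points from the hinge side to the tab side, y along the hinge. The display lies on it.
- hinge (a point): Middle of the display's hinge axis, 40 mm above the table. Its frame turns with the display: y along the axis, x from the hinge to the tab, z out of the screen face. The display is a black slab 200 mm (y) by 12 mm thick, from x = 5 to 155 mm, the axis in its mid-plane. x = 155 mm is also the case's far side when the display lies flat.
- tab (a point): Grip centre of the display's tab, 178 mm from the hinge axis along x, in the slab's mid-plane; axes as hinge. The tab is a plain black bar at the middle of the display's far edge, sticking out 38 mm, 18 mm wide along y, 10 mm thick; it can be pinched across its width, with 35 mm of free space under it.
- plate: Dark steel bed plate of the test bed, fixed, 160 mm (x) by 210 mm (y), its top face 14 mm above this origin, which lies at table height under the plate's centre. x points level to the fence, y along the fence, z up.
- fence: Steel fence bar along the plate's +x edge, fixed, 16 mm thick and 20 mm high above the plate, 210 mm long along y. Its origin and axes are the same as those of plate; its face towards the driver is the plane x = 60 mm.
- fence_mid (a point): Middle of the lower edge of the fence's face that meets the driver, where that face meets the plate's top (14 mm above the table); same axes as plate.
- driver: The LED driver, a loose white block of about 0.25 kg on the bed plate: 44 mm (x) by 110 mm (y) by 36 mm (z), origin at the centre of its underside. The long sides are upright for 22 mm, then both long top edges are bevelled at 45 degrees (14 by 14 mm), leaving a flat top 16 mm wide. Either long side may go against the fence.
- driver_mid (a point): Centre of the LED driver, 18 mm above its underside, same axes.
- bulb_box: Bystander: a small bulb carton, 60 x 60 x 75 mm, origin under its centre. Leave alone.
- downlight: Bystander: a white round downlight, 110 mm across, 22 mm high, lying flat. Leave alone.
- bulb: Bystander: a white bulb standing on its cap, 62 mm across, 114 mm high. Leave alone.
- screwdriver: Bystander: a screwdriver lying on the table. Leave alone.
Things that resemble listed ones, but are neither listed nor needed, are in the scene too. Of the things that look like the driver, the middle-sized one is meant.

How it is judged:
By the outcome, as a careful person would: the job done as asked, in the order asked, and still so for the second after the job is handed in, while the arm keeps its last pose, push and grip.
It also fails if it takes over 58 s, if anything falls off the work surface, if the arm or the gripper's body presses on something with over 40 N, if the wrist force passes 120 N, or if a joint passes its speed limit or range.

ROBOT

A 6-joint arm with a two-finger parallel gripper is mounted at the origin on the work surface. World frame = base frame: x ahead of the robot, y to its left, z up, the work surface at z = 0. Lengths are in m, angles in rad, forces in N, time in s.
With the tool pointing down it reaches from about 0.375 to 0.925 m from the base axis. Payload 5.7 kg.
Tool frame: the origin (TCP) lies between the finger pads; the fingertips stand 17 mm ahead of it and the grasp point (between the pads) lies 2 mm behind it; y points along the fingers, z is the direction in which the jaws open and shut, and the axes are right-handed (so a half turn about y gives the same grasp; the last joint's range is limited). The gripper opens to 85 mm and grips with 20 to 120 N. Pads are 22 mm wide; open, the fingers measure 114 mm over their backs; the gripper's body (76 mm by 85 mm) begins 54 mm behind the grasp point. The pads swing forward as they close: fully open they stand 13 mm farther back than shut.
Start: joints at [1.115, 0.359, 1.51, -0, 1.272, -0.115], TCP at [0.201, 0.565, 0.22] pointing down, gripper open.
Joint ranges: [-2.97, 2.97], [-1.01, 2.36], [0.21, 2.38], [-0.96, 4.11], [0.2, 2.71], [-2.98, 2.98]. Speed limits (rad/s): [2.39, 2.39, 3.14, 3.14, 3.14, 3.14].

INTERFACE

Orientations are given as [roll, pitch, yaw] about the fixed x, y, z axes, in that order (R = Rz(yaw) Ry(pitch) Rx(roll)).
In Python, from rig import get_state, grab_frame, camera_params, sign_off gives the robot as it stands. The module is installed in compiled form; this text tells all that it offers.
- The arm moves only by the tool carry_out, never from a script. Its argument "steps" is a list of rows, each a list of 3 entries, a list of its own where there are three numbers: the finger opening in cm, from 0 to 8.54, then the shift along the tool's x, y, z in cm, then the turn, a rotation vector about the tool's x, y, z in rad. A call has 1 to 5 rows; each row shifts and turns the pose as measured when the row begins, along the tool's axes as they then stand; what a row does not reach is not made up. A row lasts 1/12 s, in which the tool goes at most 41.7 mm and 7.16 degrees, less where a joint would pass 70% of its speed; a pose out of reach is approached as far as the arm can. A call with a gripper value outside its range is refused whole. The fingers move at their own pace and stop on an object; "newtons" is the grip in N (left out, the last holds). Time passes only in rows, so rows that do not move let the fingers close. It gives the time, the measured TCP pose, the force and the opening at its end, in the units of the state.
- get_state(): the state, without advancing time (a new reading comes with each control period).
- grab_frame(name): name is "side" or "top" or "wrist"; returns (picture, depth): 384x512x3 uint8, red, green, blue; 384x512 float32, m along the optical axis (not along the pixel's ray), 0 where there is no reading.
- camera_params(name): a dict with "intrinsics" (3x3 intrinsics, pixels), "cam_to_world" (4x4, takes a point from camera to world coordinates). Camera axes: x right, y up, looking along -z (the intrinsics and any distortion apply to the point x, -y, -z); pixel columns grow to the right and rows downward; lengths in m; the calibration is good to about 2 mm. The wrist camera is an equidistant fisheye: a pixel r from the principal point sees the ray r / f radians off the axis. A picture is of the moment at which its call begins: read the wrist's pose just before it. camera_params takes no time and is no camera call; for the wrist camera it gives the pose at the moment of the call.
- sign_off(): hands the job in, once; it reports no verdict.
The state is a dict: "clock": time; "qpos": joint angles; "dq": joint speeds; "tau": joint torques, N m; "position": TCP position; "orientation": TCP orientation; "force": force on the tool from outside, world axes, zero at the start; "ft_torque": the same for the moment, N m; "gripper_width": finger opening in m.
Only numpy, scipy, OpenCV 4.12 (cv2) and the standard library are available. Lean on these libraries where they do the work, as an engineer would, in place of code of your own. Each camera call takes 0.05 s, during which the arm holds its last target. There are 200 camera calls.

## Working session

There is one attempt and no reset: what is moved stays moved. The work goes in short steps, Python scripts to look and compute and a tool call to move; the robot and the scene stay as the last step left them, time stands still between calls to the robot, and variables do not carry over. Pictures are saved under pics/ and viewed, about 8 in all and at most 12, crops included, and the job is handed in when it is done.

Besides the shell and the picture viewer there is one more tool, called after "Request:" as name([rows], argument=value, ...), one row to a line, values as JSON. carry_out: Moves the arm, as the interface text tells. Its arguments: {"type":"object","properties":{"steps":{"type":"array"},"newtons":{"type":"number"}},"required":["steps"]}

```bash
mkdir -p pics
cat > h.py <<'E'
import numpy as np, cv2
from scipy.spatial.transform import Rotation as R
from rig import *
def cloud(n):
    p=camera_params(n); im,d=grab_frame(n)
    K=np.array(p["intrinsics"]);T=np.array(p["cam_to_world"])
    v,u=np.mgrid[0:384,0:512]
    P=np.stack([(u-K[0,2])/K[0,0]*d,-(v-K[1,2])/K[1,1]*d,-d],-1)
    W=P@T[:3,:3].T+T[:3,3]; W[d==0]=np.nan
    return im,d,W
E
python3 - <<'E'
from h import *
s=get_state();print({k:np.round(v,3) for k,v in s.items()})
for n in("top","side"):
    im,d,W=cloud(n);np.savez(n+".npz",im=im,W=W,d=d)
    p=camera_params(n);print(n,np.round(p["cam_to_world"],3).tolist(),np.round(p["intrinsics"],1).tolist(),[k for k in p])
    cv2.imwrite(f"pics/{n}0.png",cv2.resize(im[...,::-1],(800,600)))
E
```

```text
{'clock': np.float64(0.0), 'qpos': array([ 1.115,  0.36 ,  1.511,  0.   ,  1.273, -0.115]), 'dq': array([-0.001,  0.002, -0.001,  0.001, -0.001,  0.002]), 'tau': array([ 4.0000e-03, -5.2763e+01, -2.7863e+01,  0.0000e+00,  1.3000e-02,
        0.0000e+00]), 'position': array([0.2  , 0.565, 0.219]), 'orientation': array([-1.573,  0.   , -0.341]), 'force': array([ 0.555, -0.434,  0.057]), 'ft_torque': array([-0.006, -0.05 ,  0.021]), 'gripper_width': np.float64(0.086)}
top [[0.002, 0.982, -0.189, 0.34], [-1.0, 0.001, -0.003, -0.085], [-0.003, 0.189, 0.982, 1.161], [0.0, 0.0, 0.0, 1.0]] [[406.7, 0.0, 254.4], [0.0, 406.7, 190.1], [0.0, 0.0, 1.0]] ['intrinsics', 'cam_to_world']
side [[-0.975, 0.158, -0.158, 0.413], [-0.223, -0.64, 0.736, 0.632], [0.015, 0.752, 0.659, 0.666], [0.0, 0.0, 0.0, 1.0]] [[361.3, 0.0, 253.6], [0.0, 361.3, 194.6], [0.0, 0.0, 1.0]] ['intrinsics', 'cam_to_world']
```

View pics/top0.png

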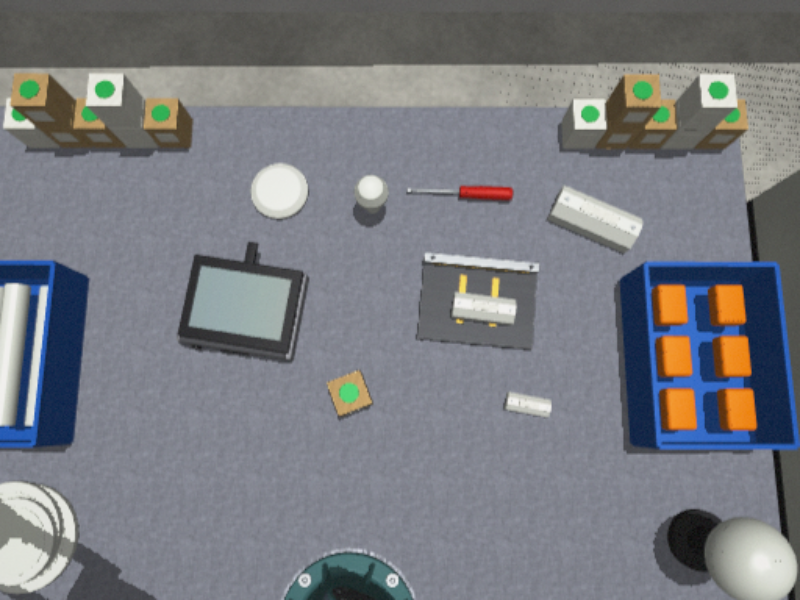

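View pics/side0.png

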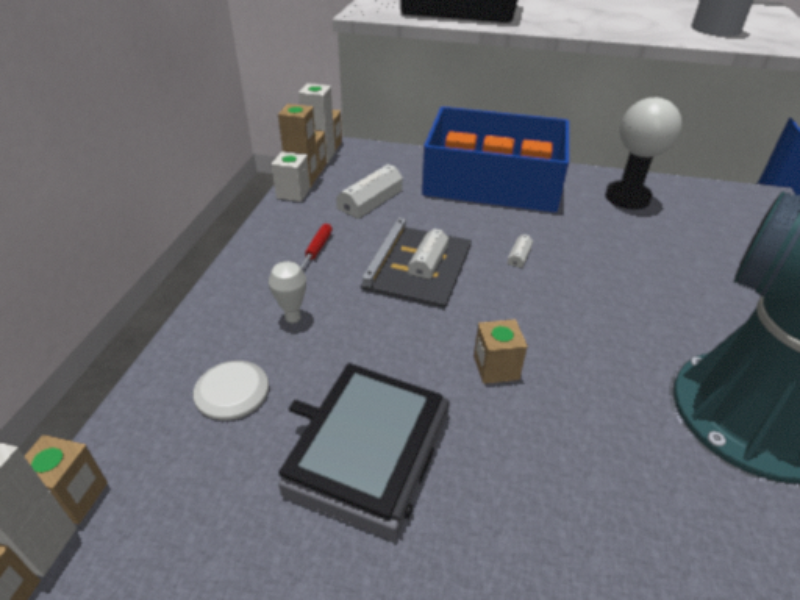

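The top view shows the tester at (245,305), its tab at (252,252), the plate at (478,305) with the fence on its far side at (480,262), and the driver on it at (485,307). The side view agrees. Next I measure these from masks and depth.

Run:
```python
from h import *
def rect(P,name):
    P=P[np.isfinite(P).all(1)]
    (c,s,a)=cv2.minAreaRect((P[:,:2]*1000).astype(np.float32))
    print(name,len(P),"c",np.round(c,1),"size",np.round(s,1),"ang",round(a,2),"z med",np.round(np.nanmedian(P[:,2])*1000,1))
def big(m):
    n,l,st,_=cv2.connectedComponentsWithStats(m.astype(np.uint8)); 
    return l==1+np.argmax(st[1:,4])
for cam in("top","side"):
    f=np.load(cam+".npz");W=f["W"];im=f["im"].astype(int);z=W[...,2]
    x,y=W[...,0],W[...,1]
    print(cam,"table z",np.nanmedian(z[(abs(x-.5)<.2)&(abs(y+.1)<.3)]))
    br=im.max(-1)
    T=(x>.35)&(x<.75)&(y>.05)&(y<.4)
    m=big(T&(z>.039)&(z<.055)&(im[...,0]<200)); 
    op=cv2.morphologyEx(m.astype(np.uint8),cv2.MORPH_OPEN,np.ones((13,13)))>0
    rect(W[op],"display"); tab=big(m&~cv2.dilate(op.astype(np.uint8),np.ones((3,3))).astype(bool)); rect(W[tab],"tab")
    B=(x>.35)&(x<.72)&(y>-.4)&(y<-.08)
    rect(W[big(B&(z>.009)&(z<.025)&(br<90))],"plate(dark)")
    rect(W[big(B&(z>.028)&(z<.042)&(br>120)&(x>.58))],"fence top")
    d=big(B&(z>.024)&(z<.06)&(x<.59)&(br>110)); rect(W[d],"driver"); rect(W[big(d&(z>.046))],"drv top")
    for nm,reg in(("bulbbox",(x>.3)&(x<.47)&(y>0)&(y<.13)&(z>.03)),("bulb",(x>.6)&(x<.85)&(y>0)&(y<.1)&(z>.02)),("down",(x>.65)&(x<.9)&(y>.1)&(y<.3)&(z>.012)),("screwd",(x>.7)&(x<.85)&(y<-.02)&(y>-.28)&(z>.008))):
        if reg.any(): rect(W[big(reg)],nm)
```

```text
top table z 0.0007145995485656753
display 2327 c [515.1 203.5] size [199.3 114.8] ang 81.2 z med 48.3
tab 1554 c [584.6 191.4] size [206.2 140.2] ang 77.39 z med 50.9
plate(dark) 113 c [ 613.9 -231.2] size [205.4   5.2] ang 84.36 z med 15.5
fence top 379 c [ 622.4 -233.7] size [206.9  16.9] ang 84.39 z med 33.7
driver 621 c [ 537.4 -235.5] size [110.1  44.7] ang 82.77 z med 46.2
drv top 317 c [ 537.1 -235.5] size [110.1  27.9] ang 82.86 z med 49.2
bulbbox 277 c [380.4  10.2] size [60.2 40.4] ang 21.96 z med 75.0
bulb 2 c [602.5  98.1] size [2.6 0. ] ang 97.53 z med 49.9
down 926 c [766.4 148.7] size [108.2  96.4] ang 1.79 z med 20.9
screwd 309 c [733.5 -41.2] size [43.8 53.8] ang 84.99 z med 104.9
side table z 0.0021626866583375204
display 4689 c [528.  201.1] size [200.3 143.3] ang 83.76 z med 50.3
tab 1213 c [616.1 188.9] size [201.1  80.2] ang 86.52 z med 52.4
plate(dark) 1523 c [ 552.5 -225.1] size [212. 158.] ang 82.83 z med 15.6
fence top 216 c [ 624.1 -234.2] size [209.5  16.5] ang 84.34 z med 35.4
driver 394 c [ 539.1 -236.6] size [114.8  45.4] ang 81.52 z med 46.8
drv top 213 c [ 539.  -236.7] size [113.1  29.9] ang 82.15 z med 51.0
bulbbox 662 c [382.   10.7] size [62.6 42.9] ang 19.35 z med 66.6
bulb 5 c [600.8  94.2] size [10.1  1.7] ang 87.75 z med 52.8
down 1313 c [768.4 149.5] size [ 98.7 108. ] ang 89.77 z med 22.2
screwd 467 c [ 745.5 -149.2] size [ 54.8 261.6] ang 3.94 z med 29.2
```

Run:
```python
from h import *
for cam in("top","side"):
    f=np.load(cam+".npz");W=f["W"];z=W[...,2];x,y=W[...,0],W[...,1]
    T=(x>.35)&(x<.75)&(y>.05)&(y<.4)&(z>.038)&(z<.075)
    m=T.astype(np.uint8); op=cv2.morphologyEx(m,cv2.MORPH_OPEN,np.ones((13,13)))
    P=W[op>0]; c,s,a=cv2.minAreaRect((P[:,:2]*1e3).astype(np.float32)); print(cam,"disp",np.round(c,1),np.round(s,1),round(a,2),np.round(np.percentile(P[:,2]*1e3,[5,50,95]),1))
    # plane tilt
    A=np.c_[P[:,:2],np.ones(len(P))]; print("plane",np.round(np.linalg.lstsq(A,P[:,2],rcond=None)[0],3))
    t=(m>0)&(op==0)&(x>.58); n,l,st,_=cv2.connectedComponentsWithStats(t.astype(np.uint8)); t=l==1+np.argmax(st[1:,4])
    Q=W[t]; c,s,a=cv2.minAreaRect((Q[:,:2]*1e3).astype(np.float32)); print("tab",len(Q),np.round(c,1),np.round(s,1),round(a,2),np.median(Q[:,2]), Q[:,0].max())
```

```text
top disp [537.9 199.8] [200.1 161.1] 81.2 [44.2 49.4 53.7]
plane [ 0.039 -0.005  0.029]
tab 109 [626.9 179.9] [56.8 34.8] 30.51 0.05129718229208602 0.654643422703381
side disp [541.5 199.2] [200.7 165.1] 80.97 [46.8 50.7 53.5]
plane [ 0.037 -0.008  0.032]
tab 278 [616.6 168.6] [83.7 50.4] 47.93 0.052407617399511774 0.6560338201079006
```

Request:
carry_out([
  [8.5,[3.2,0,-2.3],[0,-0.047,0]],
  [8.5,[3.2,0,-2.3],[0,-0.047,0]],
  [8.5,[3.3,0,-2.2],[0,-0.046,0]],
  [8.5,[3.4,0,-2.1],[0,-0.046,0]],
  [8.5,[3.4,0,-2.1],[0,0,0]],
])

```text
clock: 0.52
position: [0.3304, 0.4191, 0.2166]
orientation: [-1.572, 0.005, -0.133]
force: [1.3, -0.3, 0.3]
gripper_width: 0.0848
```

Request:
carry_out([
  [8.5,[3.4,0,-2.1],[0,0,0]],
  [8.5,[3.4,0,-2.1],[0,0,0]],
  [8.5,[3.4,0,-2.1],[0,0,0]],
  [8.5,[3.4,0,-2.1],[0,0,0]],
  [8.5,[3.4,0,-2.1],[0,0,0]],
])

```text
clock: 0.93
position: [0.4889, 0.2842, 0.2145]
orientation: [-1.574, 0.008, -0.131]
force: [0.5, 0.4, 0.7]
gripper_width: 0.0852
```

Request:
carry_out([
  [8.5,[3.6,0,-1.8],[0,0.022,0]],
  [8.5,[3.6,0,-1.8],[0,0,0]],
  [8.5,[3.6,0,-1.8],[0,0,0]],
  [8.5,[3.6,0,-1.5],[0,0,0]],
  [8.5,[1.5,0,-0.5],[0,0,-0.006]],
])

```text
clock: 1.35
position: [0.6422, 0.1766, 0.2112]
orientation: [-1.576, 0.003, -0.159]
force: [0.4, -0.1, 0.4]
gripper_width: 0.085
```

Run:
```python
from h import *
s=get_state();print(np.round(s["position"],4),np.round(s["orientation"],3))
p=camera_params("wrist");print(np.round(p["cam_to_world"],3).tolist(),np.round(p["intrinsics"],1).tolist())
im,d=grab_frame("wrist");np.savez("w.npz",im=im,d=d,T=p["cam_to_world"],K=p["intrinsics"])
cv2.imwrite("pics/w1.png",cv2.resize(im[...,::-1],(800,600)))
```

```text
[0.6422 0.1766 0.2112] [-1.576  0.003 -0.159]
[[0.161, -0.941, -0.299, 0.566], [0.987, 0.152, 0.054, 0.189], [-0.005, -0.304, 0.953, 0.366], [0.0, 0.0, 0.0, 1.0]] [[297.3, 0.0, 254.2], [0.0, 297.3, 195.0], [0.0, 0.0, 1.0]]
```

View pics/w1.png

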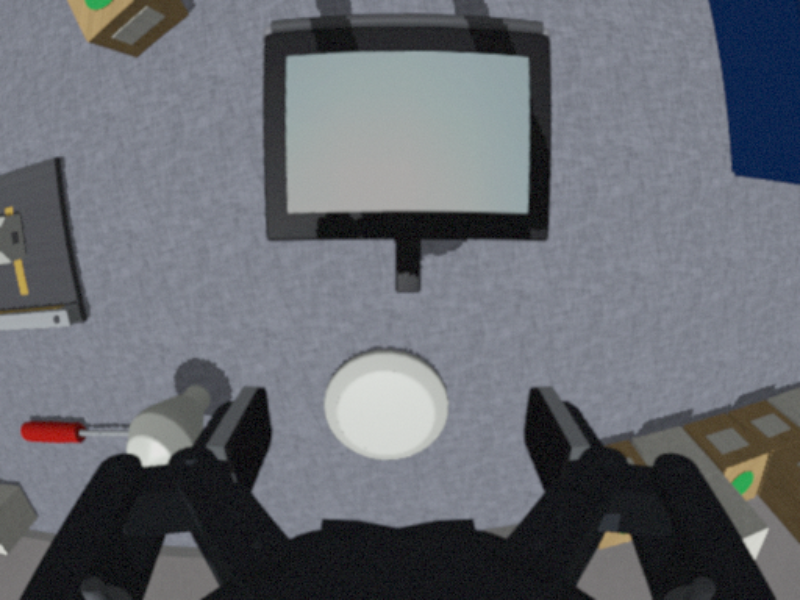

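The wrist view shows the display upright in the frame. Its tab root is at (408,240) and the tip at (408,291), and the jaws are parallel to the display edge. I cast rays for the tab.

```bash
cat >> h.py <<'E'
def wray(u,v,z,T,K):
    a=np.array([u-K[0,2],v-K[1,2]])/K[0,0]; r=np.hypot(*a); 
    d=np.array([np.sin(r)*a[0]/r,-np.sin(r)*a[1]/r,-np.cos(r)]); d=T[:3,:3]@d
    return T[:3,3]+d*(z-T[2,3])/d[2]
E
python3 - <<'E'
from h import *
f=np.load("w.npz");T,K=f["T"],f["K"]
for n,u,v,z in(("root",408,240,.049),("tip",408,291,.049),("L",397,265,.049),("R",421,265,.049),("farL",267,240,.049),("farR",548,240,.049),("nearL",266,37,.046),("nearR",549,37,.046)):
    print(n,np.round(wray(u/1.5625,v/1.5625,z,T,K),4))
W=np.load("top.npz")["W"];z=W[...,2];b=(z>.06)&(W[...,0]>.6)&(W[...,0]<.85)&(abs(W[...,1])<.13);P=W[b];print("bulb",P.min(0),P.max(0))
E
```

```text
root [0.6209 0.1864 0.049 ]
tip [0.6572 0.1807 0.049 ]
L [0.6372 0.176  0.049 ]
R [0.6399 0.1926 0.049 ]
farL [0.6038 0.0879 0.049 ]
farR [0.6353 0.2856 0.049 ]
nearL [0.4596 0.1126 0.046 ]
nearR [0.4899 0.3077 0.046 ]
bulb [ 0.70722167 -0.06329402  0.06596597] [ 0.76291856 -0.00477421  0.11602667]
```

Request:
carry_out([
  [8.5,[0,3.2,0.5],[0,0,0]],
  [8.5,[0,3.2,0.3],[0,0,0]],
  [8.5,[0,3.2,0],[0,0,0]],
  [8.5,[0,3.0,0],[0,0,0]],
  [6,[0,1.5,0],[0,0,0]],
])

```text
clock: 1.82
position: [0.6503, 0.1833, 0.0693]
orientation: [-1.572, -0.008, -0.165]
force: [-0.2, -0.1, -0.2]
gripper_width: 0.075
```

Request:
carry_out([
  [5,[-0.5,1.6,0],[0,0,0.007]],
  [5,[-0.3,1.2,0],[0,0,0]],
  [4,[0,0,0],[0,-0.005,0]],
], newtons=40)

```text
clock: 2.07
position: [0.6358, 0.1851, 0.0336]
orientation: [-1.576, 0.01, -0.159]
force: [-0.9, -0.2, -0.4]
gripper_width: 0.0407
```

Request:
carry_out([
  [2.5,[0,0,0],[0,0,0]],
  [0,[0,0,0],[0,0,0]],
  [0,[0,0,0],[0,0,0]],
  [0,[0,0,0],[0,0,0]],
  [0,[0,0,0],[0,0,0]],
], newtons=40)

```text
clock: 2.48
position: [0.6337, 0.1842, 0.0342]
orientation: [-1.579, 0.013, -0.157]
force: [-0.7, -1.6, -3.6]
gripper_width: 0.0162
```

Request:
carry_out([
  [0,[0,-1.0,0],[0,0,-0.06]],
  [0,[0,-1.3,0],[0,0,-0.08]],
  [0,[0,-1.3,0],[0,0,-0.08]],
  [0,[0,-1.3,0],[0,0,-0.08]],
])

```text
clock: 2.82
position: [0.6291, 0.1851, 0.082]
orientation: [-1.578, -0.289, -0.159]
force: [-0.1, -9.5, -2.4]
gripper_width: 0.016
```

Request:
carry_out([
  [0,[0,-1.3,-0.1],[0,0,-0.08]],
  [0,[0,-1.3,-0.1],[0,0,-0.08]],
  [0,[0,-1.3,0],[0,0,-0.08]],
  [0,[0,-1.3,0],[0,0,-0.08]],
  [0,[0,-1.3,0],[0,0,-0.08]],
])

```text
clock: 3.23
position: [0.601, 0.1894, 0.1423]
orientation: [-1.573, -0.627, -0.163]
force: [-13.3, 0.6, -18.9]
gripper_width: 0.0166
```

```bash
cat > ang.py <<'E'
from h import *
for cam in("top","side"):
    im,d,W=cloud(cam)
    h=np.array([.4679,.2108]);u=np.array([.988,-.157]);v=np.array([.157,.988])
    z=W[...,2];r=(W[...,:2]-h)@u;t=(W[...,:2]-h)@v
    sc=(r>.0)&(r<.16)&(abs(t)<.095)&(z>.044)&(z<.25)
    s=im.astype(int)
    m=sc&(s[...,2]>s[...,0]+5)&(s.max(-1)>100)
    m=cv2.erode(m.astype(np.uint8),np.ones((3,3)))>0
    P=np.c_[r[m],t[m],z[m]]
    for _ in range(3):
        c=np.linalg.lstsq(np.c_[P[:,:2],np.ones(len(P))],P[:,2],rcond=None)[0]
        e=P[:,2]-np.c_[P[:,:2],np.ones(len(P))]@c; P=P[abs(e)<.006]
    n=np.r_[-c[:2],1];print(cam,len(P),"angle",np.arctan(c[0]),"coef",c)
    g=(W[...,0]>.35)&(W[...,0]<.6)&(abs(W[...,1]+.07)<.05)&(z<.012); Q=W[g]
    print(" table tilt",np.linalg.lstsq(np.c_[Q[:,:2],np.ones(len(Q))],Q[:,2],rcond=None)[0][:2])
    cv2.imwrite(f"pics/{cam}_a.png",cv2.resize(im[...,::-1],(800,600)))
E
python3 ang.py
```

```text
top 969 angle 0.7139464107741242 coef [ 8.66414034e-01 -3.76004973e-04  5.25188180e-02]
 table tilt [-0.00039865 -0.00091882]
side 3206 angle 0.7326766871399224 coef [8.99749501e-01 4.07304918e-04 5.24888199e-02]
 table tilt [-0.00047606 -0.0047365 ]
```

Run:
```python
from h import *
s=get_state();print(s["clock"],np.round(s["position"],4),np.round(s["orientation"],3),np.round(s["force"],1))
h=np.array([.4679,.2108]);u=np.array([.988,-.157]);v=np.array([.157,.988])
for cam in("top","side"):
    f=np.load(cam+".npz");W=f["W"];im=f["im"].astype(int);z=W[...,2];r=(W[...,:2]-h)@u;t=(W[...,:2]-h)@v
    m=(r>0)&(r<.16)&(abs(t)<.095)&(z>.04)&(im[...,2]>im[...,0]+5)&(im.max(-1)>100)
    m=cv2.erode(m.astype(np.uint8),np.ones((3,3)))>0
    P=np.c_[r[m],t[m],z[m]];print(cam,len(P),np.linalg.lstsq(np.c_[P[:,:2],np.ones(len(P))],P[:,2],rcond=None)[0])
    t2=(abs(t)<.006)&(z>.03)
    for a in(.0,.03,.06,.09,.12,.15,.165,.18): print(a,np.round(np.nanmedian(z[t2&(abs(r-a)<.006)])*1e3,1),end="; ")
    # case top height sides? bulb carton top check
    b=(z>.065)&(abs(W[...,0]-.38)<.03)&(abs(W[...,1]-.01)<.03); print("box",np.nanmedian(z[b]))
```

```text
3.3333 [0.5994 0.1896 0.1435] [-1.569 -0.626 -0.169] [-13.3   6.  -11.6]
top 2017 [0.03274781 0.00054505 0.0474068 ]
0.0 46.0; 0.03 48.5; 0.06 48.8; 0.09 49.9; 0.12 51.6; 0.15 52.2; 0.165 50.4; 0.18 52.4; box 0.07531271234220838
side 3193 [ 0.03434181 -0.00039613  0.04843697]
0.0 46.4; 0.03 49.6; 0.06 50.7; 0.09 51.5; 0.12 52.5; 0.15 52.0; 0.165 52.4; 0.18 53.0; box 0.07640514275151711
```

Request:
carry_out([
  [0,[0,-0.9,0],[0,0,-0.06]],
  [0,[0,-0.4,0],[0,0,-0.04]],
  [0,[0,0,0],[0,0,0]],
])

```text
clock: 3.58
position: [0.5843, 0.1921, 0.1686]
orientation: [-1.57, -0.653, -0.167]
force: [8.8, -5.4, 5.8]
gripper_width: 0.0165
```

```bash
python3 ang.py
```

```text
top 803 angle 0.8823879288608832 coef [ 1.21556333e+00 -5.26239513e-04  5.56219034e-02]
 table tilt [-0.00013094 -0.00089836]
side 2907 angle 0.881834838953358 coef [1.21419392e+00 9.03284783e-04 5.47275215e-02]
 table tilt [-0.00265569 -0.00217208]
```

Request:
carry_out([
  [0,[0,0,0],[0,0,0]],
  [0,[0.1,0.6,0],[0,0,0]],
  [0,[0.1,0.6,0],[0,0,0]],
  [0,[0,0,0],[0,0,0]],
])

```text
clock: 4.02
position: [0.5939, 0.1905, 0.1602]
orientation: [-1.569, -0.647, -0.17]
force: [-2.3, 1.5, -0.5]
gripper_width: 0.0164
```

```bash
python3 ang.py
```

```text
top 928 angle 0.8114621696408323 coef [ 1.05353549e+00 -7.78890762e-04  5.41405917e-02]
 table tilt [ 3.36856521e-05 -4.70381273e-04]
side 3079 angle 0.8134857700013797 coef [1.05781428e+00 4.18932776e-04 5.35319318e-02]
 table tilt [-0.0036513   0.00154083]
```

Request:
carry_out([
  [0,[0.05,0.5,0],[0,0,0]],
  [0,[0,0,0],[0,0,0]],
  [0,[0,0,0],[0,0,0]],
])

```text
clock: 4.37
position: [0.5979, 0.1898, 0.1572]
orientation: [-1.567, -0.645, -0.172]
force: [-5.7, 1.3, -1.8]
gripper_width: 0.0165
```

```bash
python3 ang.py|grep ang
```

```text
top 938 angle 0.7847939043385952 coef [9.98792212e-01 6.79087920e-04 5.36201475e-02]
side 3076 angle 0.7846887106632155 coef [0.9985821  0.00133031 0.05324675]
```

Request:
carry_out([
  [2.5,[0,0,0],[0,0,0]],
  [4,[0,0,0],[0,0,0]],
  [6,[0,0,0],[0,0,0]],
  [8,[0,-1,0],[0,0,0]],
  [8,[0,-2.5,0],[0,0,0]],
])

```text
clock: 4.88
position: [0.5822, 0.1933, 0.1873]
orientation: [-1.566, -0.65, -0.174]
force: [0.7, -0.0, 0.8]
gripper_width: 0.0721
```

Request:
carry_out([
  [8,[0,-3,0],[0,0,0]],
  [8,[0,-3,0],[0,0,0]],
  [8,[0,-3,0],[0,0,0]],
  [8,[0,0,0],[0,0,0]],
])

```text
clock: 5.22
position: [0.5283, 0.2035, 0.2668]
orientation: [-1.56, -0.655, -0.178]
force: [-0.1, -0.5, 0.6]
gripper_width: 0.08
```

```bash
python3 ang.py|grep ang
```

```text
top 1177 angle 0.7873825131673309 coef [ 1.00397660e+00 -8.92224911e-04  5.34404488e-02]
side 3176 angle 0.786715390203065 coef [1.00263793e+00 7.40979618e-04 5.31724438e-02]
```

View pics/side_a.png

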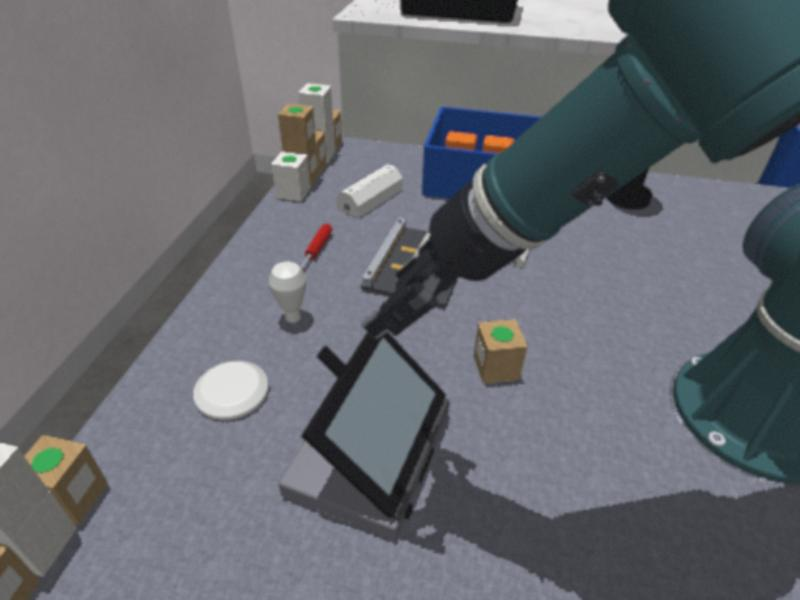

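The side view shows the display propped at about 45° with the gripper clear, and depth reads 0.787 rad. Next I go to the driver with the tool tilted 45° towards the fence.

Request:
carry_out([
  [5,[-0.4,0,-3.6],[0.02,-0.02,-0.05]],
  [5,[-0.2,0,-3.8],[0.02,-0.02,-0.05]],
  [5,[-0.2,0,-3.8],[0.02,-0.02,-0.03]],
  [5,[-0.2,0,-3.8],[0,0,0]],
  [5,[-0.4,0.2,-3.8],[0,0,0]],
])

```text
clock: 5.73
position: [0.5063, 0.0713, 0.2569]
orientation: [-1.554, -0.771, -0.093]
force: [0.5, -0.4, -0.3]
gripper_width: 0.0502
```

Request:
carry_out([
  [5,[-0.6,0.4,-3.8],[0,0,0]],
  [5,[-0.6,0.4,-3.8],[0,0,0]],
  [5,[-0.8,0.6,-3.8],[0,0,0]],
  [5,[-0.8,0.6,-3.8],[0,0,0]],
  [5,[-0.8,0.6,-3.6],[0,0,0]],
])

```text
clock: 6.15
position: [0.493, 0.0213, 0.2377]
orientation: [-1.553, -0.727, -0.091]
force: [0.1, 0.1, -0.1]
gripper_width: 0.0501
```

```bash
python3 -c "
from h import *
s=get_state();print(np.round(s['qpos'],3),np.round(s['dq'],2))"
```

```text
[-0.133 -0.076  2.295  0.231  0.202 -1.83 ] [-0.53  0.03  0.11  1.81  0.03 -2.18]
```

Request:
carry_out([
  [5,[0,0,-3.5],[0,0,0.12]],
  [5,[0,0,-3.5],[0,0,0.12]],
  [5,[0,0,-3.5],[0,0,0.1]],
  [5,[0,0,-3.5],[0,0,0.08]],
  [5,[0,0,-3.5],[0,0,0]],
])

```text
clock: 6.57
position: [0.47, -0.1509, 0.2243]
orientation: [-1.555, -0.308, -0.086]
force: [2.2, -0.2, 0.1]
gripper_width: 0.0499
```

```bash
python3 -c "
from h import *
s=get_state();print(np.round(s['qpos'],3),np.round(s['dq'],2),s['orientation'],s['position'])"
```

```text
[-0.575  0.053  1.959  0.205  0.873 -2.174] [-1.1   0.2  -0.16  0.37  0.13 -1.3 ] [-1.55490356 -0.30811182 -0.08649616] [ 0.46998166 -0.15092103  0.22426486]
```

Request:
carry_out([
  [5,[-0.8,3.0,-1.8],[-0.016,0.01,0]],
  [5,[-0.8,3.0,-1.8],[0,0,0]],
  [5,[-0.7,3.0,-1.8],[0,0,0]],
  [5,[-0.5,2.0,-1.0],[0,0,0]],
  [5,[0,0,0],[0,0,0]],
])

```text
clock: 6.98
position: [0.4746, -0.237, 0.1057]
orientation: [-1.58, -0.311, -0.11]
force: [0.5, -0.6, 0.1]
gripper_width: 0.05
```

Run:
```python
from h import *
s=get_state();print(np.round(s["position"],4),np.round(s["orientation"],3),np.round(s["qpos"],2))
im,d=grab_frame("wrist")
cv2.imwrite("pics/w2.png",cv2.resize(im[...,::-1],(800,600)))
```

```text
[ 0.4746 -0.237   0.1057] [-1.58  -0.311 -0.11 ] [-0.72  0.3   2.04  0.32  0.57 -2.42]
```

View pics/w2.png

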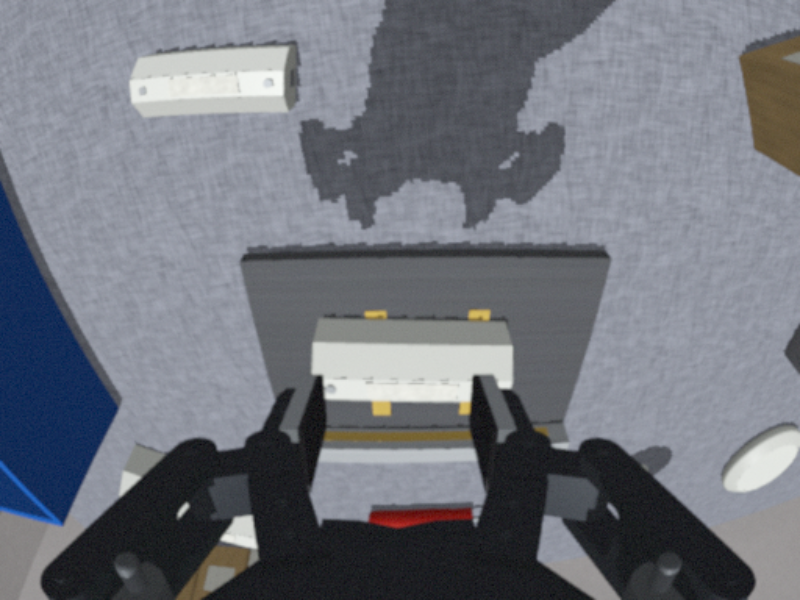

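The wrist view shows the driver centred ahead of the two fingertips, at (412,360), with the fence behind it at (440,440). I lower behind the driver, then push.

Request:
carry_out([
  [5,[-0.5,2.0,0.4],[0.01,-0.01,0]],
  [5,[-0.4,1.8,0.2],[0,0,0]],
  [5,[-0.2,1.0,0],[0,0,0]],
  [5,[0,0,0],[0,0,0]],
])

```text
clock: 7.37
position: [0.4808, -0.2317, 0.0583]
orientation: [-1.573, -0.312, -0.102]
force: [-0.6, 0.6, -0.9]
gripper_width: 0.0501
```

Request:
carry_out([
  [5,[0.1,0.9,0],[0,0,0]],
  [5,[0.9,0.3,0],[0,0,0]],
  [5,[0.9,0.3,0],[0,0,0]],
  [5,[0.9,0.3,0],[0,0,0]],
])

```text
clock: 7.7
position: [0.5138, -0.2331, 0.052]
orientation: [-1.573, -0.313, -0.101]
force: [-0.1, 0.4, -0.5]
gripper_width: 0.0501
```

Request:
carry_out([
  [5,[0.6,0.25,0],[0,0,0]],
  [5,[0.6,0.25,0],[0,0,0]],
  [5,[0.6,0.25,0],[0,0,0]],
])

```text
clock: 7.95
position: [0.537, -0.2354, 0.0532]
orientation: [-1.575, -0.317, -0.099]
force: [-0.8, -0.1, -0.5]
gripper_width: 0.0501
```

```bash
cat > drv.py <<'E'
from h import *
s=get_state();print(np.round(s["position"],4),np.round(s["orientation"],3),np.round(s["force"],1))
for cam in("side",):
    im,d,W=cloud(cam);z=W[...,2];x,y=W[...,0],W[...,1];br=im.max(-1)
    B=(x>.45)&(x<.72)&(y>-.4)&(y<-.08)
    u=np.array([.9952,-.0976]);v=np.array([.0976,.9952]);c=np.array([.5553,-.2274])
    X=(W[...,:2]-c)@u;Y=(W[...,:2]-c)@v
    for nm,m in(("driver top",B&(z>.047)&(z<.054)&(br>110)&(X<.055)),("fence",B&(z>.03)&(z<.04)&(br>110)&(X>.055))):
        if m.sum()<10: print(nm,m.sum()); continue
        m=cv2.connectedComponentsWithStats(m.astype(np.uint8));l=1+np.argmax(m[2][1:,4]);k=m[1]==l
        r=cv2.minAreaRect((np.c_[X[k],Y[k]]*1e3).astype(np.float32));print(nm,k.sum(),np.round(r[0],1),np.round(r[1],1),round(r[2],2))
    cv2.imwrite("pics/side_d.png",cv2.resize(im[120:240,170:330,::-1],(800,600),interpolation=cv2.INTER_CUBIC))
E
python3 drv.py
```

```text
[ 0.537  -0.2354  0.0532] [-1.575 -0.317 -0.099] [-0.8 -0.1 -0.5]
driver top 91 [-13.6  19.8] [50.7 27.2] 87.89
fence 239 [69.  -0.4] [ 16.8 213.8] 0.38
```

View pics/side_d.png

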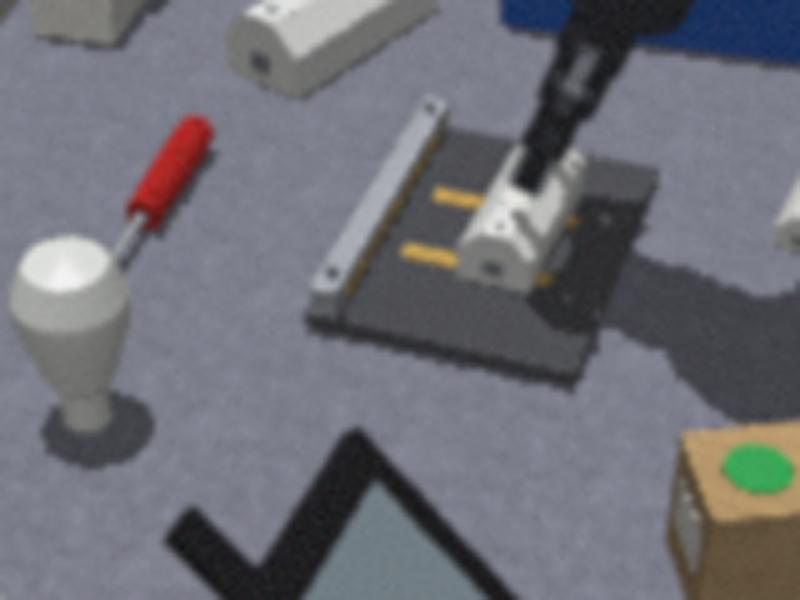

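The crop shows the fingertips above the driver's top, at (530,180), and the driver has not moved. So with the jaws open the tips sit higher than I assumed. I back off, go lower and measure the tip height.

Request:
carry_out([
  [5,[-1.5,-0.6,0],[0,0,0]],
  [5,[-2.0,-0.6,0],[0,0,0]],
  [5,[-1.8,-0.5,0],[0,0,0.0]],
  [5,[-0.7,0.4,0],[0,0,0]],
  [5,[0,0,0],[0,0,0]],
])

```text
clock: 8.42
position: [0.4788, -0.2304, 0.0484]
orientation: [-1.579, -0.323, -0.095]
force: [0.2, -0.4, -0.1]
gripper_width: 0.0499
```

```bash
python3 - <<'E'
from h import *
s=get_state();p=s["position"];print(np.round(p,4),np.round(s["orientation"],3),s["gripper_width"])
Rm=R.from_euler("xyz",s["orientation"]).as_matrix()
for cam in("side","top"):
    im,d,W=cloud(cam)
    L=(W-p)@Rm; m=(im.max(-1)<60)&(abs(L[...,0])<.03)&(abs(L[...,2])<.06)&(L[...,1]>-.04)&(W[...,2]>.024)
    Q=L[m];print(cam,len(Q),np.round(np.percentile(Q[:,1]*1e3,[50,90,97,99,100]),1),"x",np.round(np.percentile(Q[:,0]*1e3,[2,50,98]),1),"z",np.round(np.percentile(Q[:,2]*1e3,[2,98]),1))
E
python3 drv.py
```

```text
[ 0.4788 -0.2304  0.0484] [-1.579 -0.323 -0.095] 0.049939680856865516
side 20 [-33.8 -27.8 -26.9 -26.9 -26.9] x [-4.6  0.9  6.6] z [36.6 40.8]
top 1 [-32.5 -32.5 -32.5 -32.5 -32.5] x [2.8 2.8 2.8] z [39.7 39.7]
[ 0.4804 -0.2313  0.0492] [-1.58  -0.325 -0.094] [ 0.8 -0.4  0.4]
driver top 192 [-16.3 -11.1] [113.   28.9] 87.08
fence 239 [69.3  0.4] [ 16.5 209.3] 0.18
```

Request:
carry_out([
  [5,[-0.4,1.0,0],[0,0,0.01]],
  [5,[-0.1,0.4,0],[0,0,0]],
  [5,[0,0,0],[0,0,0]],
])

```text
clock: 8.82
position: [0.4837, -0.2335, 0.0346]
orientation: [-1.584, -0.318, -0.092]
force: [-0.2, -0.2, 0.2]
gripper_width: 0.0502
```

Run:
```python
from h import *
s=get_state();p=s["position"];print(np.round(p,4),np.round(s["orientation"],3),np.round(s["force"],1))
Rm=R.from_euler("xyz",s["orientation"]).as_matrix()
im,d,W=cloud("side")
L=(W-p)@Rm; m=(im.max(-1)<120)&(abs(L[...,0])<.02)&(abs(L[...,2]-.035)<.012)&(L[...,1]>-.03)&(W[...,2]>.02)
Q=L[m];print(len(Q),np.round(np.percentile(Q[:,1]*1e3,[50,90,97,100]),1))
im,d=grab_frame("wrist");cv2.imwrite("pics/w3.png",cv2.resize(im[150:342,128:384,::-1],(800,600)))
```

```text
[ 0.4837 -0.2335  0.0346] [-1.584 -0.318 -0.092] [-0.2 -0.2  0.2]
21 [-24.3 -17.4 -16.5 -15.2]
```

View pics/w3.png

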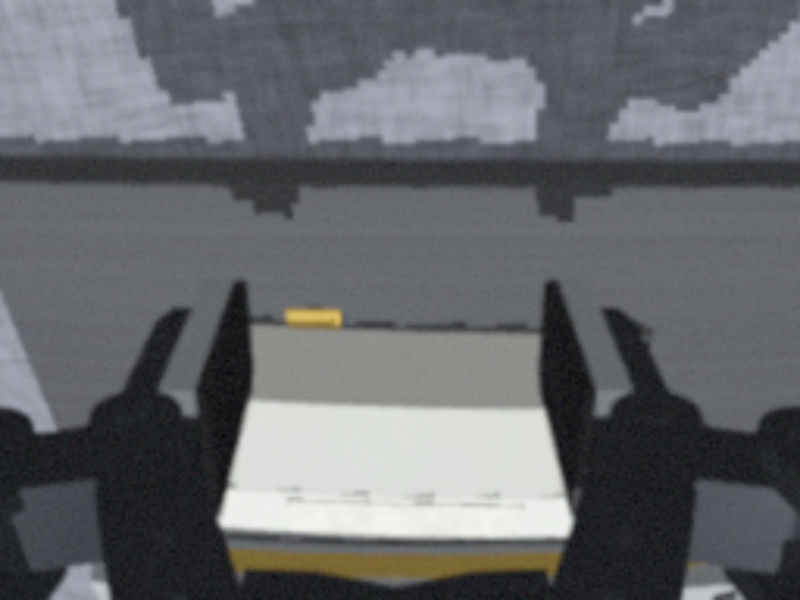

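The crop shows both fingertips, at (240,285) and (555,285), down behind the driver's near side and level with it. I push forward now.

Request:
carry_out([
  [5,[0.8,0.3,0],[0.01,0,0]],
  [5,[0.8,0.3,0],[0,0,0]],
  [5,[0.8,0.3,0],[0,0,0]],
  [5,[0.8,0.3,0],[0,0,0]],
  [5,[0.8,0.3,0],[0,0,0]],
])

```text
clock: 9.33
position: [0.5284, -0.2372, 0.0328]
orientation: [-1.57, -0.317, -0.094]
force: [-2.0, 0.7, 1.5]
gripper_width: 0.0499
```

```bash
python3 drv.py
```

```text
[ 0.5284 -0.2372  0.0328] [-1.57  -0.317 -0.094] [-2.   0.7  1.5]
driver top 144 [-13.4 -10. ] [111.2  26.1] 89.37
fence 242 [69.2  0.6] [ 18.  207.5] 0.33
```

Request:
carry_out([
  [5,[0.8,0.28,0],[0,0,0]],
  [5,[0.8,0.28,0],[0,0,0]],
  [5,[0.8,0.28,0],[0,0,0]],
])

```text
clock: 9.63
position: [0.5553, -0.2395, 0.0328]
orientation: [-1.57, -0.316, -0.093]
force: [-5.6, 0.8, 8.8]
gripper_width: 0.0502
```

```bash
python3 drv.py
```

```text
[ 0.5553 -0.2395  0.0328] [-1.57  -0.316 -0.093] [-5.6  0.8  8.8]
driver top 131 [13.9 -8.1] [ 24.6 113.6] 2.32
fence 240 [68.8 -0.1] [ 17.4 212.1] 0.21
```

Request:
carry_out([
  [5,[0.8,0.22,0],[0,0,0]],
  [5,[0.8,0.25,0],[0,0,0]],
  [5,[0.4,0.12,0],[0,0,0]],
])

```text
clock: 9.93
position: [0.5786, -0.2417, 0.0337]
orientation: [-1.57, -0.316, -0.092]
force: [-1.0, 0.8, -0.0]
gripper_width: 0.0499
```

```bash
python3 drv.py
```

```text
[ 0.5786 -0.2417  0.0337] [-1.57  -0.316 -0.092] [-1.   0.8 -0. ]
driver top 125 [38.5 -8.5] [ 27.3 114.8] 3.75
fence 249 [67.  -0.7] [ 21.2 210.9] 0.09
```

Request:
carry_out([
  [5,[0.3,0.2,0],[0,0,0]],
  [5,[0.2,0.2,0],[0,0,0]],
  [5,[0,0,0],[0,0,0]],
])

```text
clock: 10.23
position: [0.5817, -0.2419, 0.0337]
orientation: [-1.57, -0.314, -0.09]
force: [0.3, 0.5, 0.6]
gripper_width: 0.0502
```

Request:
carry_out([
  [5,[0.25,0.4,0],[0,0,0]],
  [5,[0.25,0.4,0],[0,0,0]],
])

```text
clock: 10.4
position: [0.5825, -0.2418, 0.0325]
orientation: [-1.57, -0.309, -0.087]
force: [-49.5, -1.0, 75.5]
gripper_width: 0.0502
```

```bash
python3 drv.py; python3 drv.py
```

```text
[ 0.5825 -0.2418  0.0325] [-1.57  -0.309 -0.087] [-49.5  -1.   75.5]
driver top 110 [41.7 -9.5] [ 25.4 115.4] 2.72
fence 233 [67.  -0.1] [211.6  20.6] 89.99
[ 0.5825 -0.2418  0.0327] [-1.57  -0.309 -0.087] [-38.3   0.1  55.7]
driver top 108 [38.9 -7. ] [111.1  26.3] 89.55
fence 236 [67.4 -0.2] [ 20.5 210.5] 0.44
```

View pics/side_d.png

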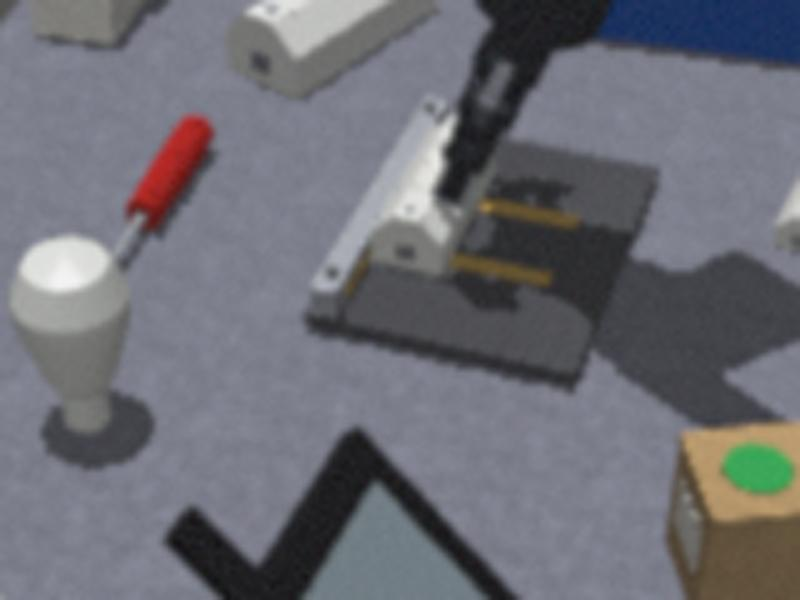

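The crop shows the driver flush and square along the fence, with both fingertips on its near bevel at (455,185). The push is too hard at 49 N and 75 N, so I relax and push again gently.

Request:
carry_out([
  [5,[0,0,0],[0,0,0]],
  [5,[0,0,0],[0,0,0]],
  [5,[0.06,0.06,0],[0,0,0]],
])

```text
clock: 10.75
position: [0.5812, -0.2426, 0.0358]
orientation: [-1.572, -0.312, -0.089]
force: [-0.1, -0.2, 0.2]
gripper_width: 0.0498
```

Request:
carry_out([
  [5,[0.06,0.06,0],[0,0,0]],
])

```text
clock: 10.83
position: [0.5822, -0.2428, 0.0354]
orientation: [-1.572, -0.312, -0.089]
force: [0.4, 0.4, 0.2]
gripper_width: 0.0503
```

```bash
python3 drv.py; python3 drv.py
```

```text
[ 0.5822 -0.2428  0.0354] [-1.572 -0.312 -0.089] [0.4 0.4 0.2]
driver top 108 [40.8 -6.7] [ 25.4 109.7] 4.76
fence 237 [67.1 -0. ] [210.   20.9] 89.99
[ 0.5824 -0.2428  0.0351] [-1.572 -0.312 -0.089] [0.5 0.6 0.2]
driver top 109 [40.1 -7.8] [ 26.2 113.2] 1.46
fence 234 [67.4 -1. ] [ 21.2 212.6] 0.1
```

Request:
carry_out([
  [5,[0.06,0.1,0.05],[-0.002,0.008,0]],
])

```text
clock: 11.02
position: [0.5832, -0.2423, 0.0339]
orientation: [-1.571, -0.311, -0.097]
force: [-15.2, -3.2, 20.6]
gripper_width: 0.0501
```

Request:
carry_out([
  [5,[0.08,0.08,0],[0,0,0]],
])

```text
clock: 11.1
position: [0.5833, -0.2423, 0.0336]
orientation: [-1.571, -0.31, -0.096]
force: [-21.4, -2.0, 32.5]
gripper_width: 0.0503
```

Request:
carry_out([
  [5,[0.08,0.08,0],[0,0,0]],
])

```text
clock: 11.18
position: [0.5832, -0.2424, 0.0338]
orientation: [-1.572, -0.308, -0.095]
force: [-15.1, -0.5, 23.8]
gripper_width: 0.0502
```

Request:
carry_out([
  [5,[0.06,0.01,0],[0,0,0]],
])

```text
clock: 11.27
position: [0.5829, -0.2424, 0.0341]
orientation: [-1.572, -0.307, -0.095]
force: [-3.9, -1.4, 3.2]
gripper_width: 0.05
```

Request:
carry_out([
  [5,[0.06,0.02,0],[0,0,0]],
])

```text
clock: 11.35
position: [0.583, -0.2424, 0.0341]
orientation: [-1.572, -0.307, -0.095]
force: [-5.1, -1.4, 5.4]
gripper_width: 0.0497
```

```bash
cat > fs.py <<'E'
from h import *
for i in range(4):
    grab_frame("wrist"); s=get_state(); print(round(s["clock"],2),np.round(s["position"],4),np.round(s["force"],1),np.round(s["ft_torque"],2))
E
python3 fs.py
```

```text
11.4 [ 0.583  -0.2424  0.034 ] [-6.2 -1.8  8.3] [-0.28  0.73 -0.06]
11.45 [ 0.583  -0.2424  0.034 ] [-7.2 -1.5  9.6] [-0.19  0.74 -0.05]
11.5 [ 0.583  -0.2424  0.034 ] [-7.4 -0.9  9.4] [-0.27  0.64 -0.09]
11.55 [ 0.583  -0.2424  0.034 ] [-6.2 -1.6  9.7] [-0.22  0.74 -0.03]
```

Request:
carry_out([
  [5,[0.11,0.02,0],[0,0,0]],
])

```text
clock: 11.63
position: [0.5831, -0.2423, 0.0339]
orientation: [-1.572, -0.305, -0.094]
force: [-11.2, -2.8, 12.5]
gripper_width: 0.0502
```

```bash
python3 fs.py
```

```text
11.68 [ 0.5831 -0.2424  0.034 ] [-10.2  -3.2  11.7] [-0.3   1.03 -0.09]
11.73 [ 0.583  -0.2424  0.034 ] [-10.7  -1.9  11. ] [-0.34  0.96 -0.12]
11.78 [ 0.5831 -0.2424  0.034 ] [-10.2  -2.3  11. ] [-0.33  1.   -0.07]
11.83 [ 0.5831 -0.2424  0.034 ] [-8.8 -1.1 11.4] [-0.29  0.94 -0.11]
```

The push holds steady at about 10 N into the fence and 11 N down. One last check of squareness, display and bystanders.

```bash
python3 ang.py|grep ang
python3 - <<'E'
from h import *
im,d,W=cloud("top");a=np.load("top.npz");W0=a["W"];i0=a["im"]
u=np.array([.9952,-.0976]);v=np.array([.0976,.9952]);c=np.array([.5553,-.2274])
X=(W[...,:2]-c)@u;Y=(W[...,:2]-c)@v;z=W[...,2]
m=(abs(X-.035)<.045)&(abs(Y+.008)<.07)&(z>.028)&(z<.055)&(im.max(-1)>110)
f=m&(X>.052)
ys=[];xs=[]
for y0 in np.arange(-.055,.045,.012):
    k=(abs(Y-y0)<.006)&(abs(X-.037)<.04)&(z>.0465)&(z<.056)&(im.max(-1)>110)
    if k.sum()>3: ys.append(y0);xs.append(X[k].max())
print("driver top far edge X by Y",np.round(np.c_[ys,xs]*1e3,1).tolist())
dz=np.abs(im.astype(int)-i0).max(-1)>60
for n,p,s in(("down",(.767,.149),.06),("bulb",(.735,-.034),.035),("box",(.38,.01),.04),("screw",(.75,-.15),.1)):
    r=(abs(W0[...,0]-p[0])<s)&(abs(W0[...,1]-p[1])<s);print(n,r.sum(),"changed",(dz&r).sum())
cv2.imwrite("pics/top_f.png",cv2.resize(im[130:250,230:390,::-1],(800,600),interpolation=cv2.INTER_CUBIC))
E
python3 fs.py|tail -1
```

```text
top 85 angle 0.7634004757026962 coef [ 0.95694479 -0.05337075  0.06088137]
side 3094 angle 0.785976557289256 coef [1.00115746e+00 3.84098823e-04 5.32293454e-02]
driver top far edge X by Y [[5.0, 48.4], [17.0, 48.9], [29.0, 48.3], [41.0, 52.9]]
down 1509 changed 0
bulb 707 changed 0
box 826 changed 561
screw 4269 changed 0
12.18 [ 0.583  -0.2424  0.034 ] [-8.4 -1.8 11.2] [-0.34  0.99 -0.09]
```

View pics/top_f.png

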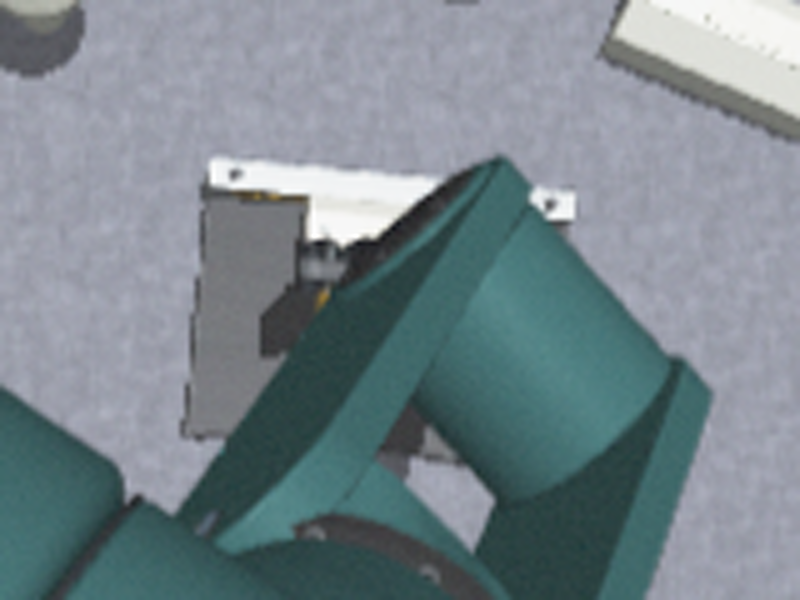

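Request:
carry_out([
  [5,[0.125,0.015,0],[0,0,0]],
])

```text
clock: 12.27
position: [0.583, -0.2424, 0.034]
orientation: [-1.572, -0.303, -0.094]
force: [-9.7, -2.0, 11.2]
gripper_width: 0.0499
```

```bash
python3 fs.py; python3 fs.py
```

```text
12.32 [ 0.583  -0.2423  0.034 ] [-10.2  -1.9  10.5] [-0.32  1.12 -0.11]
12.37 [ 0.583  -0.2423  0.034 ] [-10.   -2.2  11.9] [-0.39  1.16 -0.12]
12.42 [ 0.583  -0.2424  0.034 ] [-9.7 -2.3 11. ] [-0.41  1.05 -0.09]
12.47 [ 0.583  -0.2424  0.034 ] [-9.7 -2.  10.8] [-0.36  1.14 -0.13]
12.52 [ 0.583  -0.2423  0.034 ] [-10.4  -2.3  12. ] [-0.33  1.07 -0.11]
12.57 [ 0.583  -0.2424  0.034 ] [-9.5 -1.7 10.8] [-0.32  1.11 -0.16]
12.62 [ 0.583  -0.2424  0.034 ] [-10.8  -2.3  11.4] [-0.38  1.09 -0.14]
12.67 [ 0.583  -0.2423  0.034 ] [-9.6 -2.7 10.5] [-0.34  1.07 -0.18]
```

```bash
python3 -c "
from rig import *
print(sign_off())"
```

```text
the job is handed in; nothing more can be done
None
```

The display stands at 45°, and the driver is against the fence with the arm still holding the diagonal push. I handed the job in at about 12.7 s.

- **Display:** I raised it by the tab, brought it back from an overshoot of about 0.88 rad, and released it. It read 0.787 rad from both cameras right after release and 0.786 rad from the side camera at the end. The last top-camera reading was 0.763 rad, but the arm hid most of the screen in that view.
- **Driver:** I pushed it square to the fence with two fingertips on the near bevel. The final push held steady at about 10 N into the fence and 11 N down. There was also about 2 N sideways.
- **Misses on the way:** The first approach passed over the driver's top without touching it. One press briefly reached about 50 N sideways and 75 N down at the wrist, below the 120 N limit, before I relaxed it.
- **Squareness:** In the last side and top pictures the driver looks flush along the fence. The fitted angles were noisy, from about 0° to 5°, because the gripper hid much of the driver. Three of the four far-edge readings agreed within 1 mm; the fourth was about 4 mm off.
- **Other goods:** The downlight, bulb and screwdriver showed no change. The arm hid the bulb carton in the last top view; it last appeared unmoved in the side picture taken after the final approach.

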